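# Wind the last of the film onto the developing-tank reel and take out the empty cartridge

## Robot

A 6-joint arm with a two-finger parallel gripper is mounted at the origin on the work surface. World frame = base frame: x ahead of the robot, y to its left, z up, the work surface at z = 0. Lengths are in mm, angles in rad, forces in N, time in s.
With the tool pointing down it reaches from about 375 to 975 mm from the base axis. Payload 3.8 kg.
Tool frame: the origin (TCP) lies on the centre line of the jaws, within the pads' length; the fingertips stand 22 mm ahead of it and the grasp point (between the pads) lies 3 mm ahead of it; z points along the fingers, y is the line along which they close (so a half turn about z gives the same grasp; the last joint's range is limited). The gripper opens to 88 mm and grips with 3 to 60 N. Pads are 18 mm wide; open, the fingers measure 123 mm over their backs; the gripper's body (75 mm by 187 mm) begins 45 mm behind the grasp point.
Start: joints at [-1.165, 0.264, 1.604, -0, 1.274, -0.037], TCP at [289.212, -609.897, 260.706] pointing down, gripper open.
Joint ranges: [-2.63, 2.63], [-0.94, 2.18], [0.31, 2.57], [-1.31, 4.45], [0, 2.66], [-2.55, 2.55]. Speed limits (rad/s): [2.57, 2.57, 3.14, 3.14, 3.14, 3.14].

## Interface

Orientations are given as a rotation vector (axis times angle).
In Python, from rig import robot, kinematics, cams, sign_off, telemetry gives the robot as it stands. Calls block until the motion is done:
- robot.movep(position, orientation): joint-space move of the TCP to a pose.
- robot.movel(position, velocity=150, frame=None, f_stop=None): straight line of the TCP; frame=None keeps the orientation; velocity is the mean speed in mm/s. With f_stop (N) it stops when the force on the tool has changed by that much, and returns True; else False.
- robot.move_j(angles): joint-space move.
- robot.ungrasp() and robot.clamp(f_grip=None): open the fingers fully, or close them until they stop; f_grip is the grip in N (None keeps the last).
- robot.hold(seconds).
- kinematics.ik(position, orientation): joint angles nearest the present ones, or None.
- cams.get_image(name): name is "side" or "top"; returns the picture (420x560x3 uint8, blue, green, red); there is no depth.
- cams.camera_info(name): a dict with "fovy" (degrees; the focal length in pixels is half the picture's height over the tangent of half this angle, whatever the lens; pixels are square), "cx", "cy" (the principal point, pixels), "R" (3x3) and "t" (3): a world point X has camera coordinates R X + t. Camera axes: x right, y down, z forward; pixel columns grow to the right and rows downward; lengths in mm; the calibration is good to about 2 mm. A picture is of the moment at which its call begins. camera_info takes no time and is no camera call.
A pose or a line that the arm cannot do raises robot.MotionError and nothing moves.
- sign_off(): hands the job in; it is judged then, once.
Readings, each from a call of its own:
- telemetry.get_time(): time.
- telemetry.get_joints(): joint angles.
- telemetry.get_dq(): joint speeds.
- telemetry.get_tau(): joint torques, N m.
- telemetry.get_eef_pos(): TCP position.
- telemetry.get_tcp_rot(): TCP orientation.
- telemetry.get_contact_force(): force on the tool from outside, world axes, zero at the start.
- telemetry.get_ft_torque(): the same for the moment, N m.
- telemetry.get_grip_width(): opening from 0.0 (shut) to 1.0 (fully open).
- telemetry.get_grasp_force(): force on a finger pad.
Only numpy, scipy, OpenCV 4.12 (cv2) and the standard library are available. Lean on these libraries where they do the work, as an engineer would, in place of code of your own. Each camera call takes 0.05 s, during which the arm holds its last target. There are 200 camera calls.

## Task

The film in the developing tank has been cut from its cartridge, but its last length is still in the felt trap: turn the tank's crank clockwise (seen from above), without forcing it, until the resistance suddenly drops away, and stop there, within a third of a turn, so that the loose tail is not scuffed. Only then swing the cartridge cover wide open (opened any earlier, light spoils the film), take the empty cartridge out and put it in the low open tin. Leave everything else standing where it is.

Things in the scene. Friction and masses are not known exactly. Their poses are not given: they have to be found in the camera images.
- tank: Daylight film-developing tank, fixed to the worktop: a black fluted cylinder 116 mm across with a grey ribbed lid 122 mm across, lid top 80 mm above the worktop. A black film throat and a 46 mm square cartridge pocket stick out of one side, the pocket's centre 107 mm from the tank's axis along its own -y. Origin under the cylinder's centre, own z up.
- crank_axis (a point): Point on the crank's vertical axis at the height of the knob's middle; axes as the tank's. Clockwise from above winds the film; no stop either way. 0.5 to 2.5 turns of film remain in the trap, differing each time, marked nowhere. After up to 0.5 rad of play the drag at the knob is 4 to 6 N, also when halted; once the film's tail is out of the trap it falls to under 1 N and stays so.
- crank_knob (a point): Middle of the crank's upright black round knob, 14 mm across, 26 mm tall (94 to 120 mm above the worktop), spinning freely on the end of a flat steel arm; it runs on a level circle of 45 mm radius round the crank axis. Arm 87 to 92 mm above the worktop; hub 20 mm across, top at 97 mm. A light part: hold it gently. The fingers' forces on the crank, added up, must stay under 100 N.
- cover_grip (a point): Middle between the two ribbed finger grips on the sides of the cartridge pocket's cover, a grey cap 46 mm square and 34 mm tall whose top is 80 mm above the worktop when shut. The grips are the two flat sides, 46 mm apart, facing along the hinge line; this point lies 10 mm below the cover's top, 36.5 mm level and 24 mm up from the hinge line. The pocket below it is black and also 46 mm square. Own axes as those of crank_axis while shut; it swings with the cover.
- cover_hinge (a point): Middle of the cover's level hinge line, at the cover's lower edge on the side away from the tank, 46 mm above the worktop. The hinge line runs along this point's own x axis (as crank_axis's x); its own -y points away from the tank.
- cover (a joint): Opening angle of the cover in rad: 0 shut, 1.95 fully open. The free edge beside the tank rises and swings over, away from the tank. It has no catch, and a stiff hinge holds it at any angle (under 1 N at the grips moves it).
- cartridge_mid (a point): Centre (half-way up) of the empty 35 mm film cartridge, an upright metal cylinder 25 mm across and 45 mm tall, with a spool stub 11 mm across and 5 mm tall on top, 22 g. It stands loose in a 27 mm square well 22 mm deep under the cover, its foot 24 mm above the worktop; its top 23 mm and the stub stand above the well (well's rim 46 mm above the worktop). The well's walls are 9.5 mm thick.
- tin_floor (a point): Centre of the inner floor of the low open round steel tin for empty cartridges: 86 mm across, 30 mm tall, wall 2.5 mm, floor 3 mm above the worktop; loose, 120 g.
- kettle: Bystander: chrome electric kettle on its black base with a toggle switch, 215 mm tall, base 156 mm across; origin under its centre.
- flask: Bystander: white vacuum flask, 96 mm across, 298 mm tall; origin under its centre.
- mug_a: Bystander: white ceramic mug, 82 mm across, 95 mm tall; origin under its centre, handle at its own +y.
- mug_b: Bystander: smaller ceramic mug, 76 mm across, 88 mm tall; origin under its centre, handle at its own +y.
- sugar_tin: Bystander: tall lidded steel sugar tin, 100 mm across, 134 mm tall; origin under its centre.
- spoon: Bystander: wooden spoon 240 mm long lying on the worktop along its own x axis.
- film_can: Bystander: closed black film can with a grey lid, 34 mm across, 53 mm tall; origin under its centre.
Mind the look-alikes: they are no part of the job. Of the things like the part that bears tin_floor, leave any that is orange or red; of the rest the larger one is meant.

How it is judged:
By the outcome, as a careful person would: the job done as asked, in the order asked, and still so for the second after the job is handed in, with the robot touching nothing.
It also fails if it takes over 72 s, if anything falls off the work surface, if the arm or the gripper's body presses on something with over 40 N, if the wrist force passes 120 N, or if a joint passes its speed limit or range.

## Working session

There is one attempt and no reset: what is moved stays moved. The work goes in short steps, each a Python script; the robot and the scene stay as the last script left them, time stands still between calls to the robot, and variables do not carry over. Pictures are saved under pics/ and viewed, at most 10 in all, crops included, and the job is handed in when it is done.

```bash
ls; mkdir -p pics
python3 - <<'E'
from rig import robot,cams,telemetry
import cv2
for n in("top","side"):
    im=cams.get_image(n); cv2.imwrite(f"pics/{n}0.png",im); i=cams.camera_info(n); print(n,i)
print(telemetry.get_time())
E
```

```text
pics
top {'fovy': 49.946023808584854, 'cx': 283.38082928164397, 'cy': 213.2009469541892, 'R': array([[-0.01078684, -0.99993176,  0.00448493],
       [-0.99540544,  0.01031105, -0.09519287],
       [ 0.09514013, -0.00549115, -0.99544874]]), 't': array([ -44.04394909,  568.72875935, 1257.00390756])}
side {'fovy': 51.06163553109571, 'cx': 281.0230640957991, 'cy': 210.430216915582, 'R': array([[-0.68371036, -0.72951239,  0.01875666],
       [-0.52201354,  0.47095525, -0.71112799],
       [ 0.50994313, -0.4959968 , -0.70281233]]), 't': array([ 354.12750098,  361.21438628, 1055.02420672])}
0.1
```

View pics/top0.png

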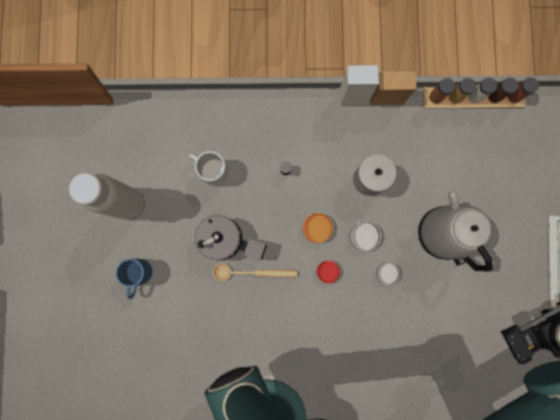

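View pics/side0.png

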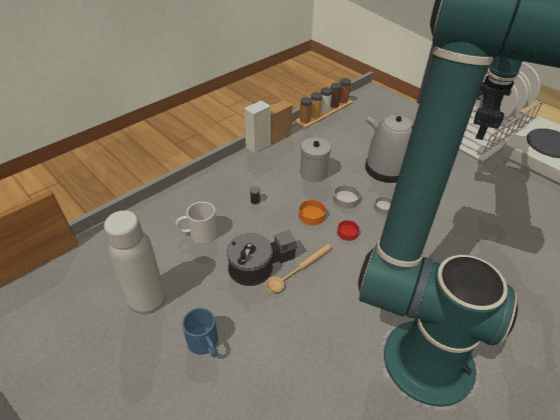

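The top view shows the tank at about (220,237) with its pocket at (257,249), the target steel tin at (366,236) and look-alikes in orange, red and small grey. Next I'll zoom in on the tank.

```bash
cat > h.py <<'E'
import numpy as np, cv2
from rig import robot,kinematics,cams,sign_off,telemetry
def ray(n,uv,z):
    i=cams.camera_info(n); f=210/np.tan(np.radians(i['fovy'])/2); R=np.array(i['R']);t=np.array(i['t'])
    d=R.T@np.array([(uv[0]-i['cx'])/f,(uv[1]-i['cy'])/f,1]); c=-R.T@t
    return c+d*(z-c[2])/d[2]
def proj(n,X):
    i=cams.camera_info(n); f=210/np.tan(np.radians(i['fovy'])/2)
    c=np.array(i['R'])@X+np.array(i['t']); return np.array([f*c[0]/c[2]+i['cx'],f*c[1]/c[2]+i['cy']])
E
python3 - <<'E'
from h import *
a=cv2.imread('pics/top0.png')[205:285,185:285]; b=cv2.imread('pics/side0.png')[220:300,215:315]
f=lambda x:cv2.resize(x,(400,320),interpolation=cv2.INTER_CUBIC)
c=cv2.imread('pics/top0.png')[205:275,340:410]
d=cv2.imread('pics/side0.png')[165:235,310:380]
g=lambda x:cv2.resize(x,(280,280),interpolation=cv2.INTER_CUBIC)
o=np.vstack([np.hstack([f(a),f(b)]),np.hstack([g(c),g(d),np.zeros((280,240,3),np.uint8)])])
o=cv2.convertScaleAbs(o,alpha=1.6)
cv2.imwrite('pics/crop.png',o)
for n,uv,z in(("top",(220,237),80),("top",(257,249),80),("top",(366,236),30),("side",(346,197),30)): print(n,ray(n,uv,z))
E
```

```text
top [500.0610754  123.01831597  80.        ]
top [466.50094918  22.75792822  80.        ]
top [ 500.71781306 -283.19427099   30.        ]
side [ 495.01770241 -264.9572606    30.        ]
```

View pics/crop.png

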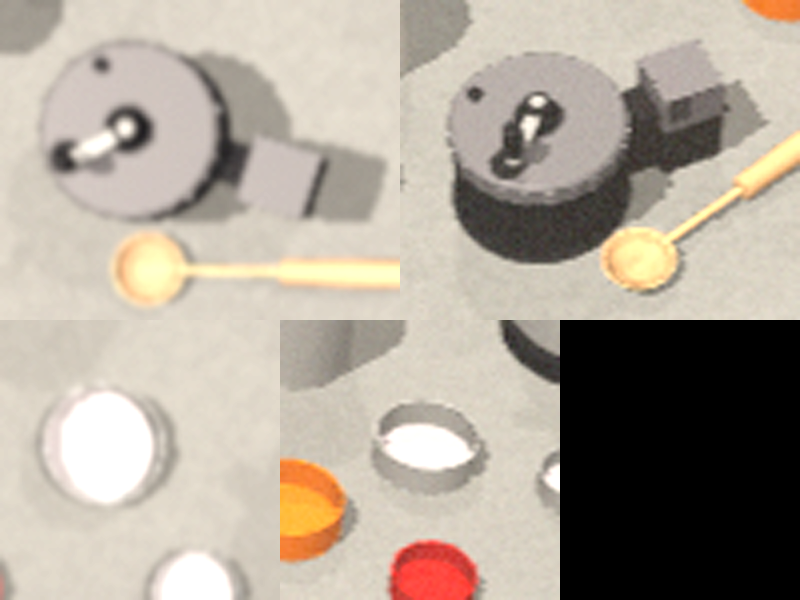

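Top crop: hub at about (217,237), knob at (201,244), cover centre at (255.5,249). The two views disagree on the tin by about 18 mm, so I'll check for lens distortion using matched points.

Run:
```python
from h import *
from scipy.optimize import least_squares
C=dict(hub=((216.75,237),(250,245.2),97),dot=((210.5,221.2),(233.75,243.5),80),spoon=((222.5,272),(275,285),6),can=((286,168),(255,189),53),
 cover=((255.5,249.2),(285.2,238.7),80),tin=((366.3,236.5),(347.2,195),30),flask=((86,189),(124,222),298))
def mid(im,lo,hi,off):
    pass
for nm,(lo,hi) in dict(orange=((0,60,150),(80,170,255)),red=((0,0,120),(60,60,255))).items():
    for n in("top","side"):
        im=cv2.imread(f'pics/{n}0.png'); m=cv2.inRange(im,lo,hi); k,l,s,c=cv2.connectedComponentsWithStats(m)
        for j in range(1,k):
            if s[j,4]>150: print(nm,n,s[j],c[j])
def pr(n,X,k):
    i=cams.camera_info(n); f=210/np.tan(np.radians(i['fovy'])/2); c=np.array(i['R'])@X+np.array(i['t'])
    u=c[:2]/c[2]; r=np.linalg.norm(u); 
    return f*u*(1+k*r*r)+[i['cx'],i['cy']]
K=list(C)
def res(p,kt=None,full=False):
    k1,k2=p[:2]; X=p[2:].reshape(-1,3); o=[]
    for j,nm in enumerate(K):
        a,b,z=C[nm]; o+=list(pr('top',X[j],k1)-a)+list(pr('side',X[j],k2)-b)+[(X[j,2]-z)/2]
    return np.array(o)
x0=np.r_[0,0,np.concatenate([ray('top',C[k][0],C[k][2]) for k in K])]
for fix in(True,False):
    fn=(lambda q:res(np.r_[0,0,q])) if fix else res
    s=least_squares(fn,x0[2:] if fix else x0,loss='soft_l1'); print(fix,s.cost,s.x[:2] if not fix else '')
    r=fn(s.x).reshape(-1,5); X=(s.x if fix else s.x[2:]).reshape(-1,3)
    for k,a,b in zip(K,r,X): print(k,a.round(1),b.round(1))
```

```text
orange top [ 42   0  15  42 187] [49.09625668 14.90909091]
orange top [512   0  16  43 245] [518.6         16.69387755]
orange top [ 79   7  22  58 561] [89.44741533 32.51871658]
orange top [391  12  12  58 238] [395.72689076  40.48739496]
orange top [  2  30  11  33 155] [ 5.92258065 43.61290323]
orange top [  6  62  80   7 299] [52.1638796 66.2541806]
orange top [303 213  30  30 674] [317.06676558 227.61869436]
orange side [295  51  67  29 520] [325.30576923  64.48461538]
orange side [283  59  54  29 496] [309.56653226  74.11693548]
orange side [245  77  72  31 667] [283.53523238  90.53073463]
orange side [ 168   87   83   60 2208] [212.81974638 114.88858696]
orange side [157 113  35  22 160] [173.50625 122.93125]
orange side [ 123  121   67   49 1091] [157.19340055 144.45004583]
orange side [187 138  23  16 155] [198.30967742 145.16774194]
orange side [ 72 141  70  56 956] [103.         167.74058577]
orange side [121 155  46  29 357] [143.46498599 170.98039216]
orange side [   0  164   85   58 1755] [ 36.7014245  193.28148148]
orange side [299 200  27  25 407] [311.72972973 211.77
[... 1477 characters left out ...]
~^^^^^^^^^^^^^^^^^^^^^^^^
                             use_one_sided, method,
                             ^^^^^^^^^^^^^^^^^^^^^^
                             mf)
                             ^^^
    df = [f_eval - f0 for f_eval in f_evals]
                                    ^^^^^^^
    f = np.atleast_1d(self.fun(x, *self.args, **self.kwargs))
                      ~~~~~~~~^^^^^^^^^^^^^^^^^^^^^^^^^^^^^^
    return np.atleast_1d(self.fun(x))
                         ~~~~~~~~^^^
    return self.f(x, *self.args, **self.kwargs)
           ~~~~~~^^^^^^^^^^^^^^^^^^^^^^^^^^^^^^
  File "<stdin>", line 20, in res
  File "<stdin>", line 13, in pr
ValueError: time passes only in moves, steps and waits
```

```bash
cat >> h.py <<'E'
from scipy.spatial.transform import Rotation as Ro
from scipy.optimize import least_squares
I={n:cams.camera_info(n) for n in("top","side")}
def pj(n,X):
    i=I[n]; f=210/np.tan(np.radians(i['fovy'])/2); c=np.array(i['R'])@X+np.array(i['t']); return f*c[:2]/c[2]+[i['cx'],i['cy']]
def tri(a,b,z):  # both views, known height
    s=least_squares(lambda q:np.r_[pj('top',np.r_[q,z])-a,pj('side',np.r_[q,z])-b],[500,0]); return np.r_[s.x,z]
def down(phi):   # tool down, closing line along world angle phi (mod pi), nearest of the two to reachable
    return [(Ro.from_euler('z',a)*Ro.from_euler('x',np.pi)).as_rotvec() for a in (phi+np.pi/2,phi-np.pi/2)]
def best(p,phi):
    o=[(kinematics.ik(list(p),list(r)),r) for r in down(phi)]; o=[x for x in o if x[0] is not None]
    return min(o,key=lambda x:abs(x[0][5]))
E
python3 - <<'E'
from h import *
hub=tri((216.75,237),(250,245.2),97); knob=tri((201,244.2),(242,261),120); cov=tri((255.5,249.2),(285.2,238.7),80)
d=knob-hub; print(hub,knob,np.hypot(*d[:2]),np.degrees(np.arctan2(d[1],d[0])),cov)
c=cov-hub; print(np.hypot(*c[:2]),np.degrees(np.arctan2(c[1],c[0])))
# tin floor (white blobs)
for n in("top","side"):
    im=cv2.imread(f'pics/{n}0.png'); m=cv2.inRange(im,(165,165,165),(255,255,255)); k,l,s,cc=cv2.connectedComponentsWithStats(m)
    for j in range(1,k):
        if 100<s[j,4]<900 and 320<cc[j][0]<400 and 180<cc[j][1]<290: print(n,s[j],cc[j],ray(n,cc[j],3))
    # cover edges: grey lid
a=np.arctan2(d[1],d[0])
for p in [knob,hub,cov]:
    for phi in (a+np.pi/2,np.arctan2(c[1],c[0])+np.pi/2): print(best([p[0],p[1],130],phi)[0].__repr__())
E
```

```text
[500.22863991 130.80598201  97.        ] [472.51088022 178.32039243 120.        ] 55.00812121690461 120.25735511241261 [466.27592629  30.45435522  80.        ]
105.93977422163512 -108.69260362657249
top [356 224  21  26 411] [365.93430657 236.20194647] [ 501.29354371 -288.07169999    3.        ]
top [381 265  16  18 219] [388.35616438 273.3196347 ] [ 394.19667149 -349.4354965     3.        ]
array([ 0.31154037,  0.06557914,  2.09149713,  0.        ,  0.98451638,
       -0.2165501 ])
array([0.31154037, 0.06557914, 2.09149713, 0.        , 0.98451638,
       0.63778785])
array([ 0.20758883,  0.0879833 ,  2.06722555,  0.        ,  0.98638381,
       -0.32050164])
array([0.20758883, 0.0879833 , 2.06722555, 0.        , 0.98638381,
       0.53383631])
array([ 0.01190781, -0.00691134,  2.16630072,  0.        ,  0.98220328,
       -0.51618266])
array([ 0.01190781, -0.00691134,  2.16630072,  0.        ,  0.98220328,
        0.33815529])
```

Run:
```python
from h import *
a=cv2.imread('pics/top0.png')[225:260,190:230]; b=cv2.imread('pics/side0.png')[230:265,230:270]
f=lambda x:cv2.resize(x,(400,350),interpolation=cv2.INTER_NEAREST)
cv2.imwrite('pics/crop2.png',cv2.convertScaleAbs(np.hstack([f(a),f(b)]),alpha=1.8))
# prediction: knob position on 45mm circle about hub, for angle t
h=np.array([500.2,130.8,0])
for t in range(90,140,10):
    k=h+45*np.array([np.cos(np.radians(t)),np.sin(np.radians(t)),0])
    print(t,[np.r_[(pj('top',k+[0,0,z])-[190,225])*10,(pj('side',k+[0,0,z])-[230,230])*10+[400,0]].round() for z in(120,94)])
```

```text
90 [array([ 78., 115., 471., 181.]), array([ 96., 119., 476., 245.])]
100 [array([ 81., 145., 492., 197.]), array([ 98., 148., 497., 261.])]
110 [array([ 88., 174., 517., 209.]), array([106., 177., 521., 274.])]
120 [array([101., 201., 544., 219.]), array([118., 203., 548., 283.])]
130 [array([118., 225., 574., 224.]), array([135., 227., 577., 288.])]
```

View pics/crop2.png

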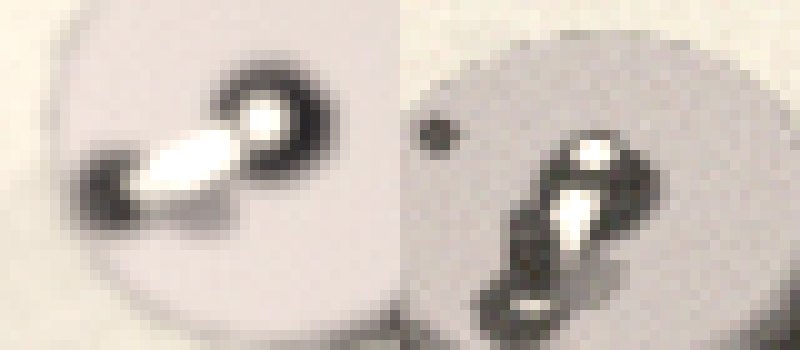

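Crop: the knob stands at about 115° round the hub (top view (201,244)), which matches a 45 mm radius about hub (500.2,130.8). Next I'll grip it gently.

Run:
```python
from h import *
a=np.radians(115); k=np.array([500.2+45*np.cos(a),130.8+45*np.sin(a)])
q,r=best([*k,200],a+np.pi/2)
robot.movep([*k,200],list(r))
print(robot.movel([*k,121],velocity=100,f_stop=8))
F0=np.array(telemetry.get_contact_force()); print(F0, telemetry.get_eef_pos())
robot.clamp(f_grip=12)
print(telemetry.get_grip_width()*88,telemetry.get_grasp_force(),telemetry.get_contact_force(),telemetry.get_eef_pos(),telemetry.get_time())
cv2.imwrite('pics/g.png',cams.get_image('side')[170:310,180:350])
```

```text
False
[-0.13060578  0.0597582   0.225554  ] [481.72081261 171.73820955 121.56421171]
13.383704250154423 11.966148901528868 [ 0.00327399 -0.08867425 -0.19240137] [481.16845278 171.60060745 120.97701361] 5.0
```

View pics/g.png

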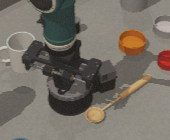

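The knob is held (13.4 mm between the pads, no side load). I'll wind the first part while logging forces.

```bash
cat >> h.py <<'E'
def step(c,a,v=60,z=121):
    robot.movel([c[0]+45*np.cos(a),c[1]+45*np.sin(a),z],velocity=v)
    F=np.array(telemetry.get_contact_force()); p=np.array(telemetry.get_eef_pos())
    return -F@[np.sin(a),-np.cos(a),0],F@[np.cos(a),np.sin(a),0],F[2],p
E
python3 - <<'E'
from h import *
c=[500.2,130.8]
for i in range(1,9):
    a=np.radians(115-12*i); t,r,z,p=step(c,a)
    print(115-12*i,round(t,1),round(r,1),round(z,1),(p[:2]-c).round(1),round(np.hypot(*(p[:2]-c)),2),round(telemetry.get_grasp_force(),1),round(telemetry.get_time(),2))
E
```

```text
103 -0.2 3.5 0.7 [-9.7 44.5] 45.58 12.0 5.36
91 3.5 5.8 2.0 [-1.3 46.1] 46.13 12.0 5.67
79 5.4 7.7 2.4 [ 7.7 46. ] 46.58 12.0 5.97
67 5.1 9.2 -0.9 [17.7 43.4] 46.87 12.0 6.28
55 5.4 8.0 -3.6 [26.7 39.1] 47.34 12.0 6.59
43 4.9 8.6 -3.4 [34.5 32.8] 47.57 12.0 6.9
31 4.5 9.0 -4.4 [40.8 25.1] 47.95 12.0 7.21
19 5.1 8.5 -7.0 [45.6 16.3] 48.42 12.0 7.52
```

```bash
cat > wind.py <<'E'
from h import *
import sys
c=np.array([503.2,132.2]); low=0; d=19; ts=[]
while d>115-3.2*360:
    d-=12; a=np.radians(d); t,r,z,p=step(c,a,70)
    if abs(r)>1.5: c+=0.1*r*np.array([np.cos(a),np.sin(a)])
    ts.append(t); low=low+1 if t<2.3 and len(ts)>3 else 0
    print(d,round(t,1),round(r,1),round(z,1),c.round(1),round(telemetry.get_grasp_force(),1))
    if abs(r)>20 or t>12: print('ABORT');break
    if low>=2: print('DROP');break
print(telemetry.get_time(),p)
E
python3 wind.py
```

```text
7 5.6 1.5 -1.0 [503.2 132.2] 12.0
-5 4.8 2.5 -1.5 [503.4 132.2] 12.0
-17 5.2 1.9 -3.5 [503.6 132.1] 12.0
-29 4.8 2.3 -3.6 [503.8 132. ] 12.0
-41 4.7 2.4 -3.0 [504.  131.9] 12.0
-53 4.6 1.9 -3.9 [504.1 131.7] 12.0
-65 4.8 2.5 -3.7 [504.2 131.5] 11.9
-77 4.2 1.9 -4.4 [504.3 131.3] 11.9
-89 5.3 2.5 -2.7 [504.3 131. ] 11.9
-101 4.6 3.5 -1.4 [504.2 130.7] 11.9
-113 4.7 1.0 -1.3 [504.2 130.7] 11.9
-125 5.1 2.6 1.3 [504.1 130.5] 12.0
-137 5.2 2.1 1.8 [503.9 130.3] 12.0
-149 5.3 1.5 3.4 [503.8 130.3] 12.0
-161 4.6 1.1 4.5 [503.8 130.3] 12.0
-173 4.0 0.0 6.1 [503.8 130.3] 12.0
-185 3.9 -0.3 6.6 [503.8 130.3] 12.0
-197 4.6 -1.1 6.5 [503.8 130.3] 12.1
-209 5.0 -0.7 7.3 [503.8 130.3] 12.1
-221 4.1 -0.5 7.2 [503.8 130.3] 12.1
-233 4.0 -0.8 9.5 [503.8 130.3] 12.1
-245 4.8 -0.5 8.0 [503.8 130.3] 12.1
-257 5.1 0.9 8.8 [503.8 130.3] 12.1
-269 5.5 1.9 8.0 [503.8 130.4] 12.1
-281 4.5 0.6 7.2 [503.8 130.4] 12.1
-293 4.6 1.0 5.8 [503.8 130.4] 12.1
-305 4.5 2.4 4.9 [503.9 130.6] 12.0
-317 5.0 2.5 3.6 [504.1 130.8] 12.0
-329 5.9 1.6 1.3 [504.2 130.9] 12.0
-341 4.4 2.7 1.2 [504.5 131. ] 12.0
-353 5.1 1.2 0.4 [504.5 131. ] 12.0
-365 4.8 1.4 -0.1 [504.5 131. ] 12.0
-377 5.3 2.3 -1.5 [504.7 130.9] 12.0
-389 4.7 1.7 -1.2 [504.9 130.8] 12.0
-401 4.4 1.0 -0.7 [504.9 130.8] 12.0
-413 4.6 1.4 -0.7 [504.9 130.8] 12.0
-425 4.3 2.3 -0.8 [505.  130.6] 12.0
-437 5.6 2.0 -0.4 [505.  130.4] 12.0
-449 4.6 1.4 0.2 [505.  130.4] 12.0
-461 5.0 2.3 -0.9 [505.  130.2] 12.0
-473 5.2 1.5 0.9 [505.  130.2] 12.0
-485 4.9 1.8 3.0 [504.9 130.1] 12.0
-497 5.3 2.1 3.3 [504.7 129.9] 12.0
-509 4.7 2.2 4.7 [504.5 129.8] 12.0
-521 0.3 0.4 6.0 [504.5 129.8] 12.0
-533 -1.1 1.0 5.9 [504.5 129.8] 12.0
DROP
20.55 [459.289807   125.13323032 121.26028398]
```

Resistance fell at about −515° of commanded angle and I stopped some 20–30° later. Next: release, retreat, and refine the tank yaw from the cover's outline.

Run:
```python
from h import *
robot.ungrasp(); p=telemetry.get_eef_pos(); robot.movel([p[0],p[1],230],velocity=200)
robot.movep([430,-150,300],list(best([430,-150,300],np.radians(-18))[1]))
im=cams.get_image('top'); cv2.imwrite('pics/t2.png',im); cv2.imwrite('pics/s2.png',cams.get_image('side'))
a=im[205:285,185:285]; big=cv2.resize(a,(800,640),interpolation=cv2.INTER_CUBIC)
for q in((249,260),(250,250),(240,275),(240,215)): print(q,im[q[0],q[1]])
m=(big[...,2].astype(int)-big[...,0]<4)&(big.max(2)>85)&(big.max(2)<190)
k,l,s,c=cv2.connectedComponentsWithStats(m.astype(np.uint8))
for j in range(1,k):
    if s[j,4]>3000:
        r=cv2.minAreaRect(np.argwhere(l==j)[:,::-1].astype(np.float32)); print(s[j],c[j]/8+[185,205],r)
sd=cv2.imread('pics/s2.png')[220:300,215:315]
o=np.hstack([cv2.resize(big,(400,320)),cv2.resize(sd,(400,320),interpolation=cv2.INTER_CUBIC)])
cv2.imwrite('pics/c3.png',np.vstack([cv2.convertScaleAbs(o,alpha=1.6),cv2.resize(m.astype(np.uint8)*255,(400,280))[:, :].repeat(3).reshape(280,400,3).repeat(1,1) if 0 else np.pad(cv2.cvtColor(cv2.resize(m.astype(np.uint8)*255,(350,280)),cv2.COLOR_GRAY2BGR),((0,0),(0,450),(0,0)))]))
print(telemetry.get_time())
```

```text
(249, 260) [125 128 135]
(250, 250) [125 128 136]
(240, 275) [133 143 148]
(240, 215) [112 119 124]
23.6083
```

View pics/c3.png

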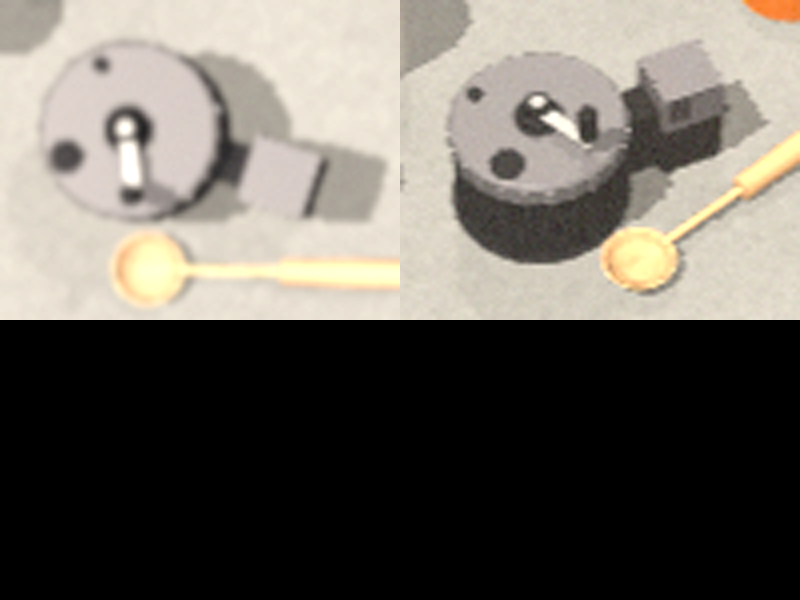

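The crank now points at about 187° (knob at crop (132,190)) and everything else is unmoved. The cover's corners are near (255,137),(327,152),(308,218),(238,200). I'll mask it better.

Run:
```python
from h import *
im=cv2.imread('pics/t2.png').astype(np.float32)
x0,y0=240,230; a=cv2.resize(im[y0:270,x0:275],None,fx=8,fy=8,interpolation=cv2.INTER_CUBIC); a=cv2.GaussianBlur(a,(0,0),5)
m=((a[...,1]-a[...,0]<6.5)&(a.max(2)>105)).astype(np.uint8)
k,l,s,c=cv2.connectedComponentsWithStats(m); j=1+np.argmax(s[1:,4]); print(s[j])
ct=max(cv2.findContours((l==j).astype(np.uint8),0,2)[0],key=cv2.contourArea)
r=cv2.boxPoints(cv2.minAreaRect(ct)); b=(r+.5)/8-.5+[x0,y0]
W=np.array([ray('top',q,80)[:2] for q in b]); print(W.round(1),W.mean(0)); d=np.roll(W,-1,0)-W
print(np.linalg.norm(d,axis=1),np.degrees(np.arctan2(d[:,1],d[:,0])))
v=cv2.resize(cv2.imread('pics/t2.png')[y0:270,x0:275],None,fx=8,fy=8); cv2.polylines(v,[ct],True,(0,255,0)); cv2.polylines(v,[r.astype(int)],True,(0,0,255)); cv2.imwrite('pics/m.png',v)
```

```text
[   28    59   177   180 20432]
[[448.7  61.9]
 [502.   50. ]
 [490.3  -0.9]
 [437.   11.3]] [469.50103255  30.58753558]
[54.64826538 52.17992403 54.60994148 51.96089801] [ -12.6212061  -103.01359562  167.14925419   77.02749314]
```

View pics/m.png

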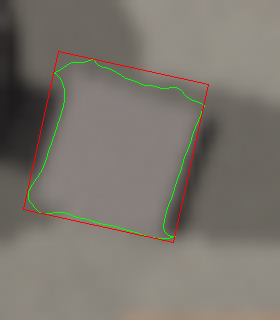

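Cover outline: corners bound a square yawed about −13° to −18°; the hub-to-cover line gives about −17.5°. Next: grip the cover sides and swing it along its arc.

```bash
cat > cov.py <<'E'
from h import *
psi=np.radians(-16.5); d=np.array([np.sin(psi),-np.cos(psi)]); ex=np.array([np.cos(psi),np.sin(psi)])
C=np.array([471.5,29.]); H=C+23*d; R=np.hypot(36.5,24); b0=np.arctan2(24,36.5)
def P(th): 
    q=H-d*R*np.cos(b0+th); return np.r_[q,46+R*np.sin(b0+th)+3]
if __name__=='__main__':
    g=P(0); q,r=best([*g[:2],200],psi)
    robot.movep([*g[:2],180],list(r)); print('touch',robot.movel(list(g),velocity=100,f_stop=8),telemetry.get_eef_pos())
    robot.clamp(f_grip=10); F=np.array(telemetry.get_contact_force()); M=telemetry.get_ft_torque()
    print(telemetry.get_grip_width()*88,F,F[:2]@ex,M,telemetry.get_grasp_force())
    off=np.clip(.3*(F[:2]@ex),-3,3)*ex
    for th in np.arange(.12,1.9,.12):
        robot.movel(list(P(th)+np.r_[off,0]),velocity=60); F=np.array(telemetry.get_contact_force()); p=np.array(telemetry.get_eef_pos())
        print(round(th,2),'x',round(F[:2]@ex,1),'y',round(-F[:2]@d,1),'z',round(F[2],1),(p-P(th)).round(1))
        if np.linalg.norm(F)>30: print('ABORT'); break
    cv2.imwrite('pics/s3.png',cv2.resize(cams.get_image('side')[170:310,200:370],None,fx=3,fy=3)); print(telemetry.get_time())
E
python3 cov.py
```

```text
touch False [476.01882224  41.92688386  73.68429309]
46.1011406699562 [-4.56457654  1.77717956  5.5946292 ] -4.8813523357612585 [ 0.3372855   0.74261    -0.05814128] 10.00025884131901
0.12 x -3.1 y 3.3 z 1.7 [-1.7  0.9  0.1]
0.24 x -3.9 y 3.8 z 1.7 [-1.8  0.9  0. ]
0.36 x -4.2 y 4.5 z 2.3 [-1.9  0.9  0. ]
0.48 x -4.5 y 3.5 z 2.3 [-2.   0.9  0. ]
0.6 x -4.5 y 2.8 z 2.6 [-2.2  0.8 -0. ]
0.72 x -5.1 y 2.7 z 2.9 [-2.4  0.7 -0.1]
0.84 x -5.7 y 2.3 z 2.5 [-2.5  0.6 -0.2]
0.96 x -4.1 y 2.3 z 2.8 [-2.7  0.6 -0.4]
1.08 x -5.1 y 2.4 z 1.3 [-2.9  0.5 -0.6]
1.2 x -3.7 y 1.5 z 0.4 [-3.   0.5 -0.8]
1.32 x -4.2 y 2.8 z -1.3 [-3.2  0.6 -1. ]
1.44 x -4.6 y 1.6 z -1.4 [-3.3  0.7 -1.1]
1.56 x -5.1 y 2.1 z -1.8 [-3.4  0.8 -1.2]
1.68 x -3.9 y 4.0 z -2.1 [-3.5  1.  -1.3]
1.8 x -4.2 y 3.6 z -2.5 [-3.5  1.1 -1.3]
30.25
```

View pics/s3.png

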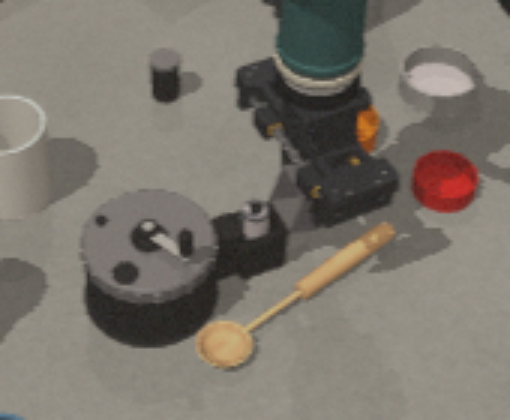

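The cover swung open and the cartridge stands exposed in its well (crop (255,215)). Now I'll finish the swing, let go and fetch the cartridge.

Run:
```python
from h import *
from cov import P
off=np.array([-1.5,.5,0])*1.5
robot.movel(list(P(1.9)+off),velocity=60); print(telemetry.get_contact_force())
robot.ungrasp(); p=telemetry.get_eef_pos(); robot.movel([p[0],p[1],170],velocity=150)
X=[469.2,29.7]; r=best([*X,170],np.radians(-17.9))[1]
robot.movep([*X,170],list(r)); print('touch',robot.movel([*X,76],velocity=80,f_stop=8),telemetry.get_eef_pos())
robot.clamp(f_grip=12); print(telemetry.get_grip_width()*88,telemetry.get_contact_force(),telemetry.get_eef_pos())
robot.movel([*X,150],velocity=60); print(telemetry.get_grip_width()*88,telemetry.get_grasp_force(),telemetry.get_time())
im=cams.get_image('side'); cv2.imwrite('pics/s4.png',cv2.resize(im[150:310,200:400],None,fx=3,fy=3))
```

```text
[-1.70257345  7.00092475 -0.72856097]
touch False [469.78458263  29.72103745  76.59092747]
24.508246192125288 [-0.30394775 -0.01797179 -0.07844954] [469.17850582  29.69846004  75.96135478]
24.36756472380086 11.998831629753113 36.0583
```

View pics/s4.png

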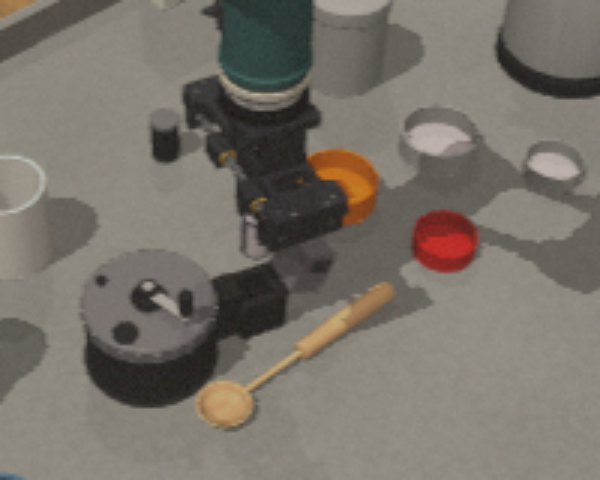

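The cartridge is in the gripper (crop (252,238)) and the cover hangs open at (315,258). Now I'll carry it to the tin.

Run:
```python
from h import *
T=[502,-284]; r=best([*T,150],np.radians(45))[1]
robot.movel([469.2,29.7,170],velocity=150)
robot.movep([*T,150],list(r)); print(telemetry.get_grip_width()*88)
print('touch',robot.movel([*T,56],velocity=60,f_stop=4),telemetry.get_eef_pos())
robot.ungrasp(); robot.movel([*T,180],velocity=120)
robot.movep([350,-480,300],list(r)); print(telemetry.get_time())
t=cams.get_image('top'); s=cams.get_image('side')
f=lambda x:cv2.resize(x,(400,400),interpolation=cv2.INTER_CUBIC)
cv2.imwrite('pics/e.png',np.hstack([f(t[155:305,240:390]),f(s[150:300,230:380])]))
```

```text
24.80487943890592
touch False [ 502.33789303 -284.17895161   56.4762904 ]
42.8583
```

View pics/e.png

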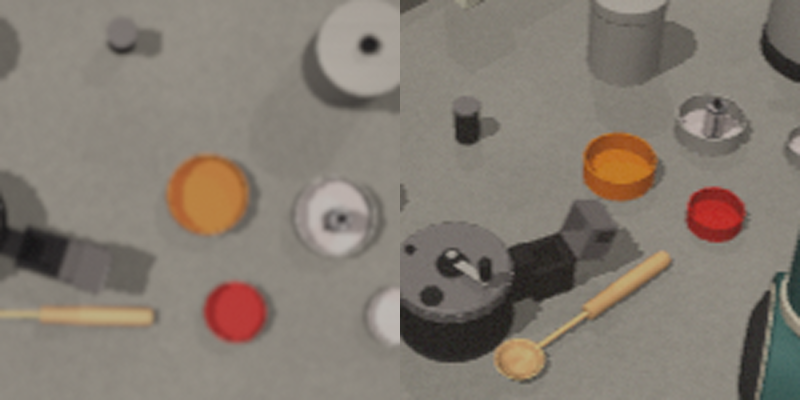

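The cartridge stands upright in the larger steel tin (crop top (342,218), side (715,118)), the cover is wide open, and nothing else has moved.

```bash
python3 -c "
from rig import sign_off
print(sign_off())"
```

```text
the job is handed in; nothing more can be done
None
```

The job is handed in, with no verdict returned: I stopped the crank 12–24° after the drag dropped, then opened the cover wide and stood the empty cartridge in the larger steel tin, at about 43 s of the 72 s allowed.

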